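# Kit two fittings and hold the stock camera up

### The arm

A 6-joint arm with a two-finger parallel gripper is mounted at the origin on the work surface. World frame = base frame: x ahead of the robot, y to its left, z up, the work surface at z = 0. Lengths are in m, angles in degrees, forces in N, time in s.
With the tool pointing down it reaches from about 0.375 to 0.75 m from the base axis. Payload 9 kg.
Tool frame: the origin (TCP) lies where the fingers leave the gripper's body, on its centre line; the fingertips stand 73 mm ahead of it and the grasp point (between the pads) lies 54 mm ahead of it (robot.tip_reach is the distance from the TCP to the fingertips, in m); z points along the fingers, y is the direction in which the jaws open and shut (so a half turn about z gives the same grasp; the last joint's range is limited). The gripper opens to 85 mm and grips with 20 to 120 N. Pads are 22 mm wide; open, the fingers measure 114 mm over their backs; the gripper's body (76 mm by 85 mm) begins 54 mm behind the grasp point. The pads swing forward as they close: fully open they stand 13 mm farther back than shut.
Start: joints at [-76.816, 5.964, 5.575, 89.605, 0, 77.527], TCP at [0.26, -0.541, 0.304] pointing down, gripper open.
Joint ranges: [-171.21, 171.21], [-48.23, 106.86], [-62.78, 66.21], [-105.2, 120.99], [-86.42, 89.51], [-180, 180]. Speed limits (degrees/s): [127.2, 127.2, 147.25, 180, 180, 180].

### API

Orientations are given as [roll, pitch, yaw] about the fixed x, y, z axes, in that order (R = Rz(yaw) Ry(pitch) Rx(roll)).
In Python, from plant import robot gives the robot as it stands. Calls block until the motion is done:
- robot.move_pose(position, orientation): joint-space move of the TCP to a pose.
- robot.line_to(position, vel=0.15, rotation=None, guard=None): straight line of the TCP; rotation=None keeps the orientation; vel is the mean speed in m/s. With guard (N) it stops when the force on the tool has changed by that much, and returns True; else False.
- robot.goto_joints(angles): joint-space move.
- robot.set_gripper(opening): finger opening in m; the grip force is fixed at half the most; returns when the fingers have stopped.
- robot.pause(seconds).
- robot.ik(position, orientation): joint angles nearest the present ones, or None.
- robot.observe(): the state.
- robot.grab_frame(name): name is "scene" or "side" or "wrist"; returns the picture (400x640x3 uint8, blue, green, red); there is no depth.
- robot.get_calibration(name): a dict with "vertical_fov" (degrees; the focal length in pixels is half the picture's height over the tangent of half this angle, whatever the lens; pixels are square), "cx", "cy" (the principal point, pixels), "k1" (the pictures are not rectified: a ray, as slopes to the right and down, at radius r is drawn at 1 + k1 r^2 times it, then the intrinsics apply), "rvec" (rotation vector, rad) and "tvec" (3), from world to camera coordinates, as OpenCV has them. Camera axes: x right, y down, z forward; pixel columns grow to the right and rows downward; lengths in m; the calibration is good to about 2 mm. A picture is of the moment at which its call begins: read the wrist's pose just before it. get_calibration takes no time and is no camera call; for the wrist camera it gives the pose at the moment of the call.
A pose or a line that the arm cannot do raises robot.IKError and nothing moves.
- robot.job_done(): hands the job in, once; it reports no verdict.
The state is a dict: "time": time; "q": joint angles; "qvel": joint speeds; "joint_torque": joint torques, N m; "tool_pos": TCP position; "tcp_rot": TCP orientation; "ft_force": force on the tool from outside, world axes, zero at the start; "torque": the same for the moment, N m; "gripper_width": finger opening in m.
Only numpy, scipy, OpenCV 4.12 (cv2) and the standard library are available. Lean on these libraries where they do the work, as an engineer would, in place of code of your own. Each camera call takes 0.05 s, during which the arm holds its last target.

### The job

Stand the plain pipe nipple in the nest marked with one stud, then the collared plug in the nest marked with two studs, each upright and fully down, and leave the third nest empty. Then squeeze the button in the grip on top of the camera mast so that it unlatches, pull the mast straight up past its first stop to its second and last stop, and finish still gripping it there with the button pressed, because it sinks back if let go. Leave everything else on the bench where it is.

Things in the scene. Friction and masses are not known exactly. Their poses are not given: they have to be found in the camera images.
- nipple_mid (a point): Centre (half-way up) of the loose pipe nipple: a plain steel rod-like piece with no collar, 30 mm diameter, 95 mm tall, standing upright on the bench, about 0.25 kg. z axis = its own axis, upward; this point is 47.5 mm above its foot. Grip at this point or up to 20 mm above it, so that the fingers clear the nest.
- plug_collar (a point): Centre of the wide collar of the loose steel plug, standing upright, about 0.28 kg: foot 30 mm diameter and 45 mm long, then a round collar 42 mm diameter and 21 mm tall, then a stub 22 mm diameter and 14 mm tall; 80 mm tall in all. This point is 55 mm above its foot, on its axis (z axis up). Grip it by the collar. The nipple and the plug may swap places.
- nest_one_hole (a point): Centre of the mouth of the round hole in nest one: a fixed aluminium block 84 mm (its x) by 64 mm (its y), 30 mm tall, with ONE black round stud (10 mm diameter) on the top ledge on its +x side (the side away from the robot), 31 mm from the hole centre. Hole 34 mm diameter, 25 mm deep, in the middle of the top; z axis up. The three nests stand side by side in any order.
- nest_two_hole (a point): The same for nest two, the block with TWO black studs side by side (17 mm apart).
- nest_three_hole (a point): The same for nest three, the block with THREE black studs; it stays empty.
- mast_grip (a point): Centre of the grip block on top of the camera mast: grey plastic, 36 mm (its x) by 34 mm (its y) by 40 mm tall. z axis up, on the mast's axis; 175 mm above the bench when retracted, rises with the mast. +x points to the button's face. A camera hangs off the -y side, lower than this point, 90 mm out. Grip from above, fingers closing along x: one on the button, one opposite. Foot 110 mm square.
- mast_button_top (a point): Centre of the outer face of the black round button (16 mm diameter), which stands 7 mm proud of the +x face of the grip block at the height of mast_grip: block and button measure 43 mm across. It moves with the mast.
- mast_button (a joint): How far the button is pressed in, m: 0 released, 0.006 fully in; sprung, 3 N to start and 8 N fully in. The latch is free from about 0.004. Let go, it springs out and catches at the home position or the first stop.
- mast (a joint): How far the mast is drawn up, m: 0 retracted and latched (2 mm of play), first stop (a latch position, felt only if the button is out) at 0.05, second stop (hard end) at 0.100. It slides straight up, pulled back by its weight and a spring: 6 to 8 N in all with friction. It does not latch at the second stop.
- nut: Bystander: steel ring nut, 36 mm diameter, 16 mm tall, lying between the two fittings' places. Origin under its centre.
- coupling: Bystander: dark pipe coupling standing upright, 44 mm diameter, 45 mm tall. Origin under its centre.
- tape: Bystander: roll of clear tape lying flat, 100 mm diameter, 48 mm tall. Origin under its centre.
- jar: Bystander: closed jar, 64 mm diameter, 80 mm tall. Origin under its centre.
- elbow: Bystander: dark pipe elbow lying flat, two 54 mm legs along its x and y, 34 mm tall. Origin under its corner.
- wrench: Bystander: steel wrench, 190 mm long along its x, lying flat.
- carton: Bystander: small cardboard carton 50 x 90 x 55 mm tall. Origin under its centre.
Not all that is in view belongs to the job. What is shaped like the part that bears plug_collar but orange or yellow is not meant.

How it is judged (in metres and radians):
On the way, in this order (a step that is already met when the one before it is completed fails the run):
1. the nipple stands fully down in nest one, let go (horizontal distance between nipple_mid and nest_one_hole below 0.008 m and z of nipple_mid in the frame of nest_one_hole below 0.0275 m and angle between nipple_mid's own z axis and vertical below 0.15 rad and contact force between the fingers and nipple below 0.3 N), for 0.2 s.
2. the plug stands fully down in nest two, let go (horizontal distance between plug_collar and nest_two_hole below 0.008 m and z of plug_collar in the frame of nest_two_hole below 0.035 m and angle between plug_collar's own z axis and vertical below 0.15 rad and contact force between the fingers and plug below 0.3 N), for 0.2 s.
3. the button is pressed with the mast still retracted (value of joint mast_button above 0.004 m and value of joint mast below 0.03 m), for 0.05 s.
4. the mast is at its second stop (value of joint mast above 0.09 m), for 0.2 s.
At the end, for the whole second after the job is handed in: Nipple in nest one and plug in nest two, each within 8 mm of the hole axis, within 5 mm of fully down, tilted under 0.15 rad, not touched by the fingers; mast drawn up at least 90 of its 100 mm, button in at least 4 mm, the fingers gripping the mast with over 2 N (all of step 1 and all of step 2 and value of joint mast above 0.09 m and value of joint mast_button above 0.004 m and contact force between the fingers and mast above 2 N); the arm keeps its last pose, push and grip.
It fails at once if another thing on the bench is knocked away (moved more than 20 mm) (distance of any of nut, coupling, tape, jar, elbow, wrench, carton from where it was at the start of the episode above 0.02 m).
It also fails if it takes over 64 s, if anything falls off the work surface, if the arm or the gripper's body presses on something with over 40 N, if the wrist force passes 120 N, or if a joint passes its speed limit or range.

## Working session

There is one attempt and no reset: what is moved stays moved. The work goes in short steps, each a Python script; the robot and the scene stay as the last script left them, time stands still between calls to the robot, and variables do not carry over. Pictures are saved under pics/ and viewed, and the job is handed in when it is done.

```bash
ls; mkdir -p pics; python3 - <<'E'
from plant import robot
import cv2
for n in ("scene","side","wrist"):
    c=robot.get_calibration(n); print(n,c)
    cv2.imwrite(f"pics/{n}0.png",robot.grab_frame(n))
print(robot.observe())
E
```

```text
pics
scene {'vertical_fov': 56.84332679770057, 'cx': 322.92848247493356, 'cy': 192.74178725845078, 'k1': -0.00024864048414258833, 'rvec': array([ 2.18722028,  1.04235372, -0.42356933]), 'tvec': array([-0.29587338, -0.21368989,  1.34754121])}
side {'vertical_fov': 45.596869348569975, 'cx': 319.0623608197647, 'cy': 192.86780974367284, 'k1': -0.1398885717493466, 'rvec': array([ 0.1323027 , -2.81469924,  1.32432817]), 'tvec': array([0.52261242, 0.14598939, 1.31287001])}
wrist {'vertical_fov': 69.63562641410239, 'cx': 321.2501363209539, 'cy': 199.63080202952654, 'k1': 0.005653812544722207, 'rvec': array([-2.42397861,  1.52320193,  0.24665394]), 'tvec': array([-0.59910732, -0.04127081,  0.37961518])}
{'time': 0.15, 'q': array([-7.68158226e+01,  5.98998778e+00,  5.54120540e+00,  8.96038769e+01,
       -1.10346407e-03,  7.75271225e+01]), 'qvel': array([-0.03270196, -0.01240609,  0.09292112,  0.05565435,  0.02500384,
        0.0977082 ]), 'joint_torque': array([ 3.84154366e-03, -5.57354915e+01,  5.04009354e+01,  1.24814099e-02,
       -3.09348952e-04, -2.47650127e-05]), 'tool_pos': array([ 0.25976211, -0.54068152,  0.30334637]), 'tcp_rot': array([-1.79948345e+02, -1.02957897e-02,  2.56570508e+01]), 'ft_force': array([-0.54921804, -0.43544758, -0.1917502 ]), 'torque': array([-0.03502865, -0.02329339, -0.03479833]), 'gripper_width': 0.0852551906153907}
```

View pics/scene0.png

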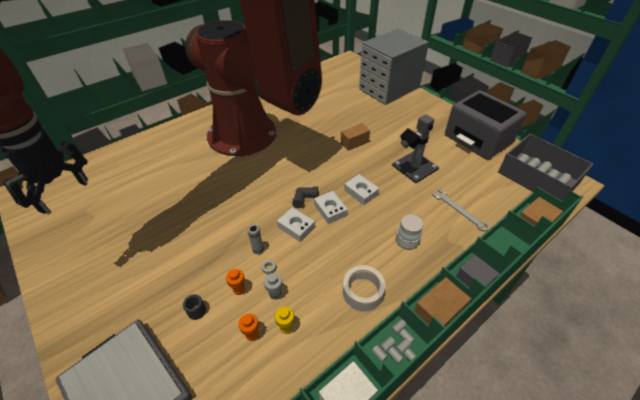

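View pics/side0.png

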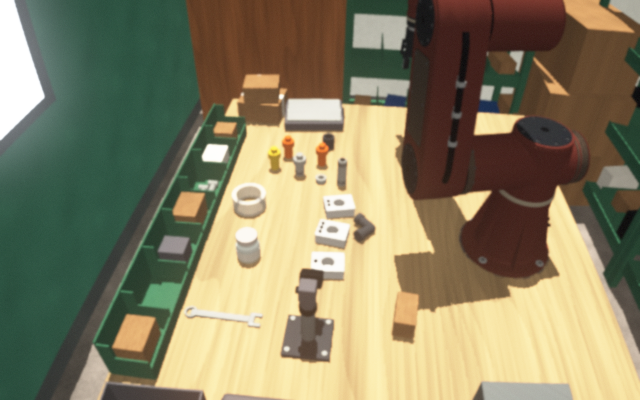

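View pics/wrist0.png

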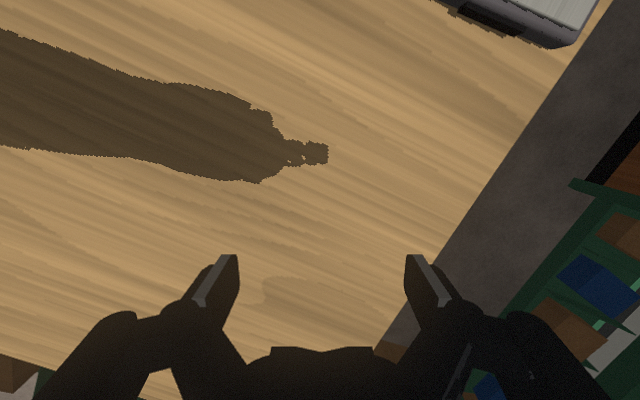

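The scene view shows the nipple at (256,238), the grey plug at (273,286) and the nut at (269,266). The nests are at (296,222), (331,207) and (362,188), and the mast at (415,165). I'll get rough positions from these, then look closer with the wrist camera.

```bash
cat > h.py <<'E'
import numpy as np, cv2
from plant import robot
def cam(n,c=None):
    c=c or robot.get_calibration(n); R=cv2.Rodrigues(np.array(c['rvec'],float))[0]; t=np.array(c['tvec'],float)
    f=200/np.tan(np.radians(c['vertical_fov'])/2); return R,t,f,c['cx'],c['cy'],c['k1']
def ray(C,u,v):
    R,t,f,cx,cy,k=C; p=np.array([(u-cx)/f,(v-cy)/f]); q=p.copy()
    for _ in range(20): q=p/(1+k*(q@q))
    return -R.T@t, R.T@np.array([q[0],q[1],1])
def onz(C,u,v,z):
    o,d=ray(C,u,v); return o+d*(z-o[2])/d[2]
def proj(C,P):
    R,t,f,cx,cy,k=C; P=R@np.asarray(P,float)+t; q=P[:2]/P[2]; q=q*(1+k*(q@q)); return np.array([cx+f*q[0],cy+f*q[1]])
def tri(obs):
    A=np.zeros((3,3));b=np.zeros(3)
    for C,u,v in obs:
        o,d=ray(C,u,v); d/=np.linalg.norm(d); M=np.eye(3)-np.outer(d,d); A+=M;b+=M@o
    return np.linalg.solve(A,b)
def pic(n,name,crop=None,s=1):
    C=cam(n); im=robot.grab_frame(n); cv2.imwrite(f"pics/{name}_raw.png",im)
    np.save(f"pics/{name}.npy",np.array([*C[0].ravel(),*C[1],*C[2:]],float))
    return C,im
def load(name):
    a=np.load(f"pics/{name}.npy"); return (a[:9].reshape(3,3),a[9:12],*a[12:]), cv2.imread(f"pics/{name}_raw.png")
E
python3 - <<'E'
from h import *
S=cam("scene");D=cam("side")
for n,u,v,z in [("nip top",256,228,.095),("plug top",273,277,.08),("nut",269,266,.016),("h1",296,221,.03),("h2",330,206,.03),("h3",362,187,.03),("mastfoot",415,168,.01),("griptop",425,120,.195),("coupl",194,301,.045),("jar",410,222,.08),("elbow",305,190,.034),("carton",355,131,.055),("o1",236,271,.08)]:
    print(n,onz(S,u,v,z).round(3))
for n,u,v,z in [("nip top",342,160,.095),("plug top",299,156,.08),("nut",321,178,.016),("h1",342,206,.03),("h2",332,233,.03),("h3",327,265,.03),("mastfoot",308,338,.01),("griptop",310,275,.195)]:
    print(n,onz(D,u,v,z).round(3))
a=cv2.imread("pics/scene0.png")[110:310,180:460]; b=cv2.imread("pics/side0.png")[120:370,200:420]
cv2.imwrite("pics/sz.png",cv2.resize(a,None,fx=2.8,fy=2.8,interpolation=2)); cv2.imwrite("pics/dz.png",cv2.resize(b,None,fx=2.4,fy=2.4,interpolation=2))
# wrist cam in tool frame
from scipy.spatial.transform import Rotation as Ro
s=robot.observe(); W=cam("wrist"); T=Ro.from_euler('xyz',s['tcp_rot'],degrees=True).as_matrix()
print("cam pos in tool",T.T@(-W[0].T@W[1]-s['tool_pos']),"\naxes",(T.T@W[0].T).round(3))
E
```

```text
nip top [ 0.476 -0.22   0.095]
plug top [ 0.612 -0.26   0.08 ]
nut [ 0.543 -0.235  0.016]
h1 [ 0.476 -0.1    0.03 ]
h2 [0.493 0.009 0.03 ]
h3 [0.495 0.132 0.03 ]
mastfoot [0.527 0.34  0.01 ]
griptop [0.522 0.34  0.195]
coupl [ 0.53  -0.427  0.045]
jar [0.7   0.105 0.08 ]
elbow [ 0.399 -0.011  0.034]
carton [0.3   0.28  0.055]
o1 [ 0.544 -0.318  0.08 ]
nip top [ 0.475 -0.225  0.095]
plug top [ 0.611 -0.253  0.08 ]
nut [ 0.539 -0.23   0.016]
h1 [ 0.465 -0.086  0.03 ]
h2 [0.487 0.029 0.03 ]
h3 [0.492 0.147 0.03 ]
mastfoot [0.518 0.355 0.01 ]
griptop [0.517 0.325 0.195]
cam pos in tool [ 0.07992822 -0.00016084 -0.06913899] 
axes [[ 0.001 -0.95  -0.313]
 [ 1.     0.001 -0.   ]
 [ 0.001 -0.313  0.95 ]]
```

View pics/sz.png

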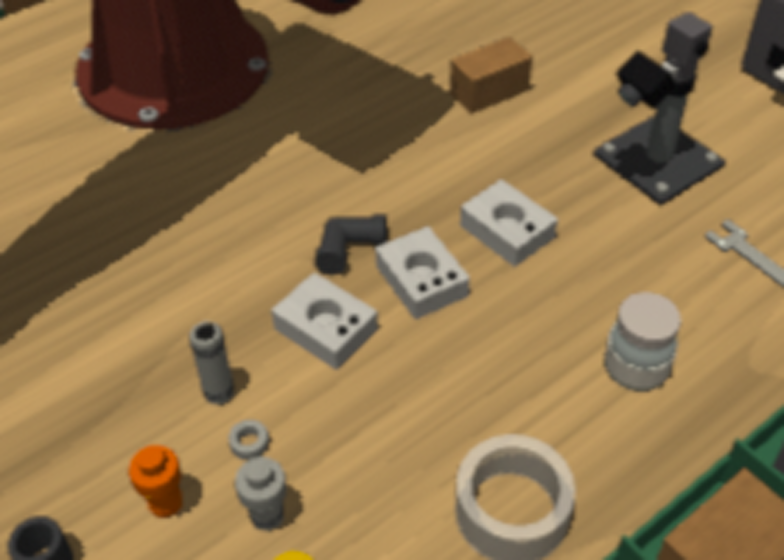

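View pics/dz.png

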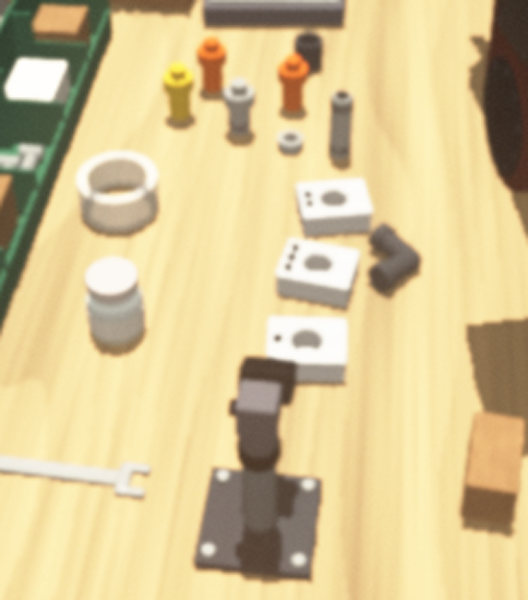

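Left to right in the scene view, the nests are two, three and one, so nest one is nearest the mast. Next I'll take wrist views.

```bash
python3 - <<'E'
from h import *
for p,yw in [((.42,-.17,.32),0),((.42,.15,.32),0),((.5,.14,.12),0),((.52,.34,.25),90),((.52,.34,.25),-90),((.476,-.22,.12),0)]:
    print(p,yw,robot.ik(p,[180,0,yw]))
for i,p in enumerate([(.42,-.17,.32),(.42,.12,.32)]):
    robot.move_pose(p,[180,0,0]); robot.pause(.2); pic("wrist",f"w{i}"); print(robot.observe()['time'],robot.observe()['tool_pos'])
E
```

```text
(0.42, -0.17, 0.32) 0 [-38.65661169 -19.5902083  -16.45783802  93.13237029   0.
 141.34338831]
(0.42, 0.15, 0.32) 0 [   2.76026404  -20.87066625  -17.46543804   93.40522821    0.
 -177.23973596]
(0.5, 0.14, 0.12) 0 [   1.18838673   -5.24659165  -24.93150523   70.31508642    0.
 -178.81161327]
(0.52, 0.34, 0.25) 90 [ 21.13827353   9.44781852   3.7449749   84.29715638   0.
 111.13827353]
(0.52, 0.34, 0.25) -90 [ 21.13827353   9.44781852   3.7449749   84.29715638   0.
 -68.86172647]
(0.476, -0.22, 0.12) 0 [-39.11449225  -4.31875036 -24.05253903  70.26621133   0.
 140.88550775]
1.9 [ 0.41992803 -0.1705367   0.31990378]
3.2667 [0.42027393 0.1191804  0.31992634]
```

View pics/w0_raw.png

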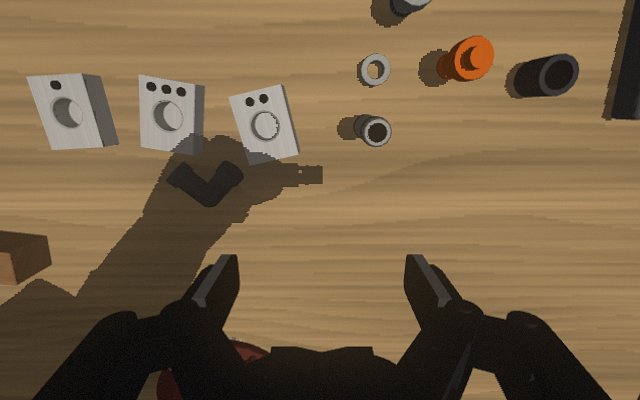

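View pics/w1_raw.png

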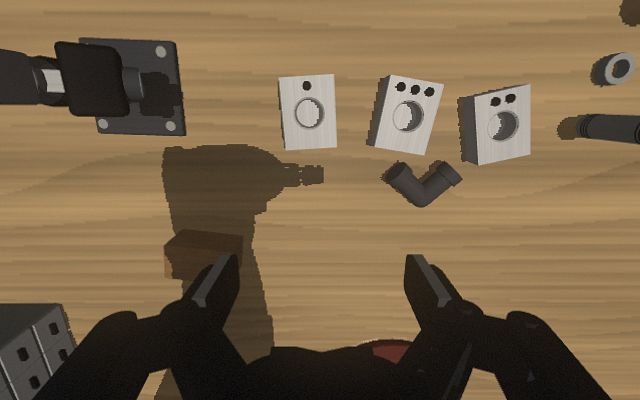

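```bash
python3 - <<'E'
from h import *
_,a=load("w0");_,b=load("w1")
z=lambda im,u,v,r=45:cv2.resize(im[max(0,v-r):v+r,max(0,u-r):u+r],(380,380),interpolation=2)
cv2.imwrite("pics/z1.png",np.vstack([np.hstack([z(a,265,125),z(a,375,131)]),np.hstack([z(b,309,113),z(b,503,125)])])[:,:])
E
```

```text
(no output)
```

View pics/z1.png

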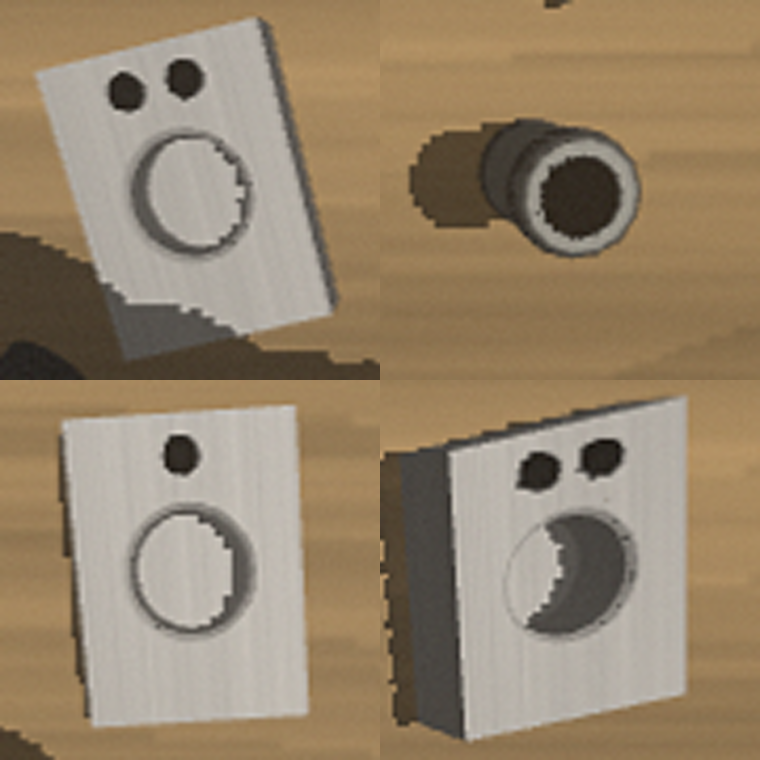

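```bash
python3 - <<'E'
from h import *
A,_=load("w0");B,_=load("w1");S=cam("scene");D=cam("side")
print("n2 w0",onz(A,265.2,125.9,.03),"w1",onz(B,503.2,125.9,.03))
print("n1 w1",onz(B,309.7,113.2,.03),"w0",onz(A,68,113,.03))
print("n3 w1",onz(B,408,117,.03))
print("nip",onz(A,376.9,131,.095), "scene",onz(S,254.3,227.8,.095))
print("plug scene",onz(S,273,277,.08))
def q(C,o,us): return [onz(C,o[0]+u*90/380,o[1]+v*90/380,.03)[:2] for u,v in us]
for n,C,o,us in [("n2",A,(220,80),[(38,72),(257,17),(333,313),(127,360)]),("n1",B,(264,68),[(63,40),(296,26),(308,334),(93,346)])]:
    P=np.array(q(C,o,us)); print(n,P.mean(0),np.linalg.norm(P-np.roll(P,1,0),axis=1), np.degrees(np.arctan2(*(P[0]-P[3])[::-1])))
E
```

```text
n2 w0 [ 0.47534542 -0.10261673  0.03      ] w1 [ 0.47534566 -0.10092102  0.03      ]
n1 w1 [0.49052952 0.13284357 0.03      ] w0 [0.48996295 0.13118697 0.03      ]
n3 w1 [0.48598319 0.01496191 0.03      ]
nip [ 0.47481862 -0.22609522  0.095     ] scene [ 0.47320989 -0.22271575  0.095     ]
plug scene [ 0.61169111 -0.26041048  0.08      ]
n2 [ 0.47470601 -0.10222961] [0.08323565 0.06320644 0.083489   0.06362724] 12.756186492859559
n1 [0.49009727 0.13362261] [0.08328632 0.06362727 0.08327307 0.06337118] 3.347541008122299
```

```bash
python3 - <<'E'
from h import *
for i,p in enumerate([(.435,.133,.26),(.42,-.102,.26),(.42,-.226,.31),(.545,-.258,.30)]):
    robot.move_pose(p,[180,0,0]); robot.pause(.2); pic("wrist",f"v{i}"); print(robot.observe()['time'])
ims=[load(f"v{i}")[1] for i in range(4)]
cv2.imwrite("pics/v.png",np.vstack([np.hstack(ims[:2]),np.hstack(ims[2:])])[::2,::2][:, :])
E
```

```text
8.6417
13.6
14.4417
15.275
```

View pics/v.png

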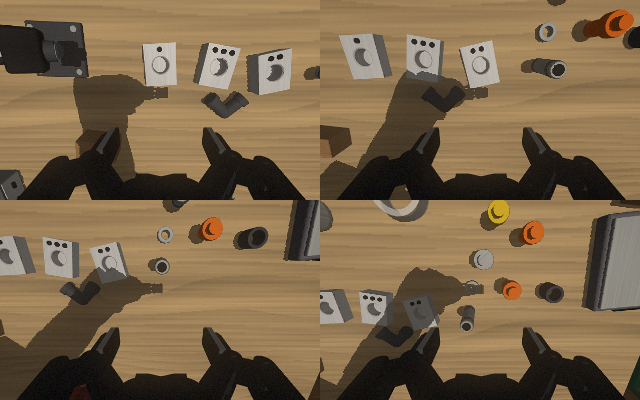

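Nest one, nest two, the nipple and the plug are all clear in these four views. The long moves were wrist wraps at yaw 0, so I'll use yaw 15 from here.

```bash
python3 - <<'E'
from h import *
P=[("v0",(.4905,.133,.03)),("v1",(.475,-.102,.03)),("v2",(.475,-.226,.095)),("v3",(.612,-.258,.08))]
t=[]
for n,p in P:
    C,im=load(n); u,v=proj(C,p).round().astype(int); print(n,u,v)
    t.append(cv2.resize(im[v-35:v+35,u-35:u+35],(380,380),interpolation=2)); np.save(f"pics/{n}_o.npy",[u-35,v-35])
m=np.vstack([np.hstack(t[:2]),np.hstack(t[2:])])
for k in (190,570): m[k,::6]=(0,0,255); m[::6,k]=(0,0,255)
cv2.imwrite("pics/z2.png",m)
E
```

```text
v0 321 130
v1 321 131
v2 323 132
v3 321 118
```

View pics/z2.png

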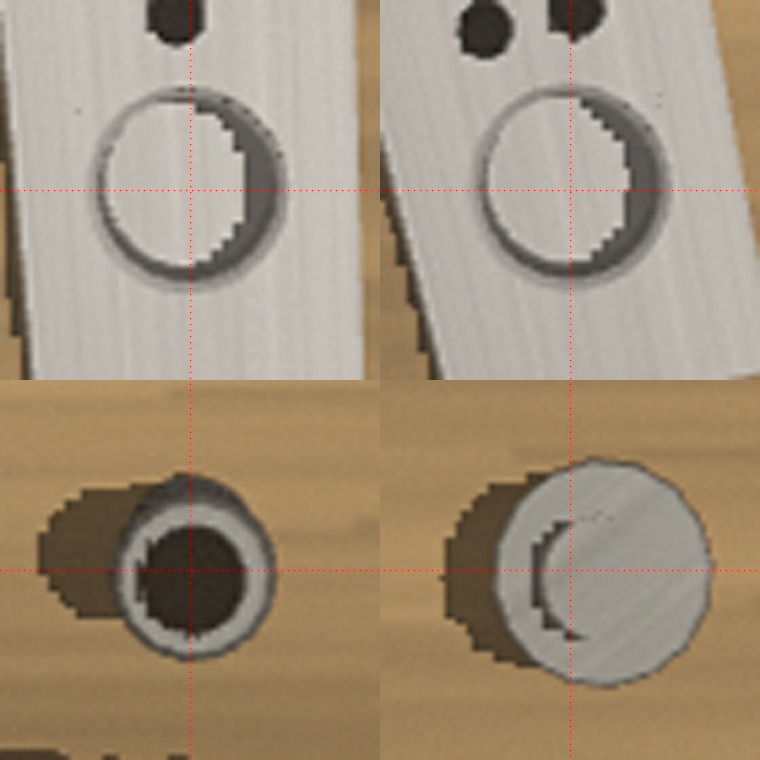

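```bash
python3 - <<'E'
from h import *
for n,c,z in [("v0",(190.5,189.5),.03),("v1",(192,187),.03),("v2",(193,199),.095),("v3",(223.5,193.5),.066)]:
    C,_=load(n); o=np.load(f"pics/{n}_o.npy"); print(n,onz(C,*(o-.5+(np.array(c)+.5)*70/380),z).round(4))
# mast from w1,v0
t=[]
for n in("w1","v0"):
    C,im=load(n); t.append(cv2.resize(im[0:160,0:210],None,fx=3.5,fy=3.5,interpolation=2)[:, :])
cv2.imwrite("pics/m0.png",t[0])
E
```

```text
v0 [0.491  0.1336 0.03  ]
v1 [ 0.4755 -0.1016  0.03  ]
v2 [ 0.4737 -0.2266  0.095 ]
v3 [ 0.6114 -0.2635  0.066 ]
```

View pics/m0.png

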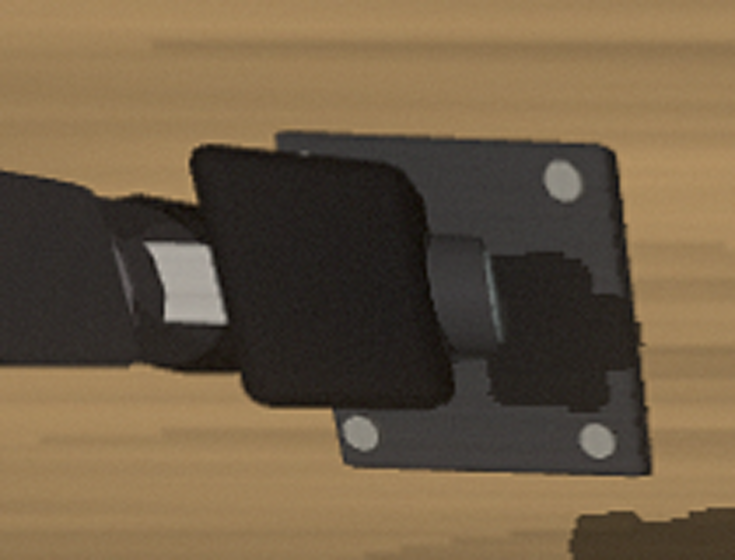

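```bash
python3 - <<'E'
from h import *
D=[180,0,15]
x,y=.4737,-.2266
robot.move_pose((x,y,.22),D)
robot.line_to((x,y,.1165),vel=.15)
robot.set_gripper(.02)
s=robot.observe(); print(s['time'],s['gripper_width'],s['tool_pos'])
robot.line_to((x,y,.25),vel=.2)
robot.move_pose((.491,.1336,.24),D); 
robot.line_to((.491,.1336,.175),vel=.1)
robot.pause(.2); s=robot.observe(); print(s['time'],s['gripper_width'],s['tool_pos'],s['ft_force'])
pic("wrist","g1"); pic("scene","g1s"); pic("side","g1d")
_,a=load("g1");_,b=load("g1s");_,c=load("g1d")
cv2.imwrite("pics/g1.png",np.hstack([a[200:400,150:470],cv2.resize(b[140:240,290:450],(320,200)),]))
cv2.imwrite("pics/g1d.png",cv2.resize(c[160:310,250:450],None,fx=3,fy=3))
E
```

```text
17.2 0.028942924897759577 [ 0.4739564  -0.22675025  0.11708013]
20.3667 0.028373149070424226 [0.49143507 0.13361908 0.17579329] [ 0.3542386   0.52776426 -1.93786727]
```

View pics/g1.png

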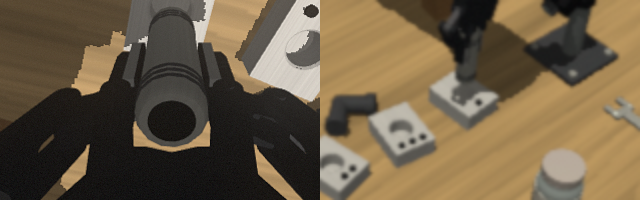

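View pics/g1d.png

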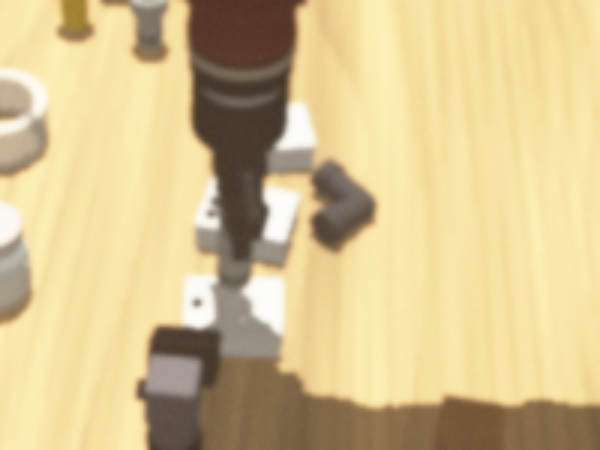

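The nipple is held upright over nest one. Now the guarded insertion.

```bash
python3 - <<'E'
from h import *
x,y=.491,.1336
robot.line_to((x,y,.162),vel=.08)
g=robot.line_to((x,y,.1205),vel=.04,guard=12)
s=robot.observe(); print(g,s['time'],s['tool_pos'],s['ft_force'])
E
```

```text
True 21.7583 [0.49078416 0.13362244 0.12208001] [-0.90039713 -0.92572164  4.52533165]
```

```bash
python3 - <<'E'
from h import *
x,y=.491,.1336
robot.set_gripper(.085); robot.line_to((x,y,.25),vel=.2)
robot.move_pose((.435,.1336,.27),[180,0,15]);robot.pause(.15)
pic("wrist","r1"); print(robot.observe()['time']); C,im=load("r1"); print(proj(C,(x,y,.10)))
cv2.imwrite("pics/r1.png",np.hstack([im[60:220,220:420],im[60:220,0:200]])[:, :].repeat(2,0).repeat(2,1))
E
```

```text
23.6917
[339.21415035 137.9890115 ]
```

View pics/r1.png

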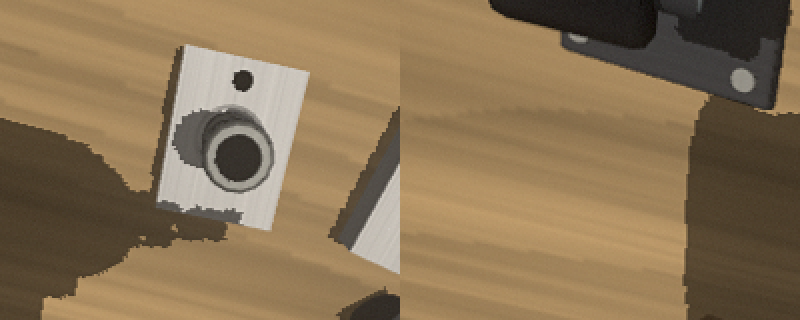

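```bash
python3 - <<'E'
from h import *
_,im=load("r1"); cv2.imwrite("pics/r1f.png",im)
E
```

```text
(no output)
```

View pics/r1f.png

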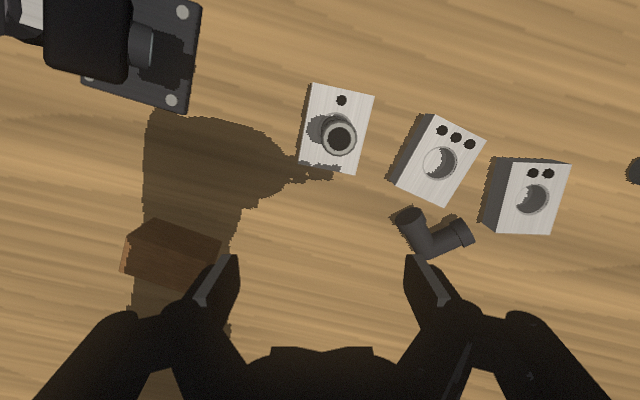

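The nipple is seated, with its top at (340,138) where a fully-down nipple should project. Next I'll check finger clearance around the plug.

```bash
python3 - <<'E'
from h import *
C,im=load("v3")
for n,u,v,z in [("orA",384,180,.06),("orB",426,66,.06),("yel",356,24,.06),("nut",304,172,.016)]: print(n,onz(C,u,v,z).round(3))
cv2.imwrite("pics/v3c.png",cv2.resize(im[0:210,240:500],None,fx=3,fy=2.8))
E
```

```text
orA [ 0.545 -0.328  0.06 ]
orB [ 0.661 -0.361  0.06 ]
yel [ 0.697 -0.291  0.06 ]
nut [ 0.544 -0.236  0.016]
```

View pics/v3c.png

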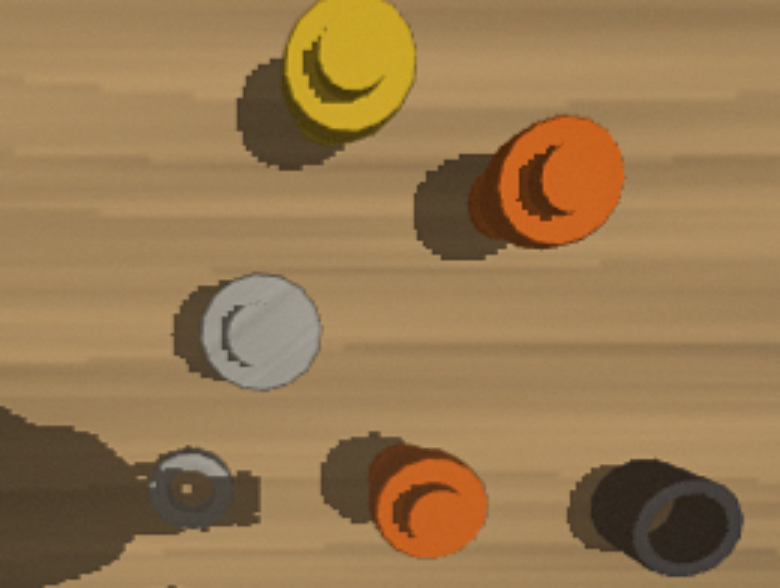

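```bash
python3 - <<'E'
from h import *
D=[180,0,5]
x,y=.6114,-.2635
robot.move_pose((x,y,.20),D)
robot.line_to((x,y,.106),vel=.15)
robot.set_gripper(.03)
s=robot.observe(); print(s['time'],s['gripper_width'],s['tool_pos'])
robot.line_to((x,y,.24),vel=.2)
robot.move_pose((.4755,-.1016,.22),D)
robot.line_to((.4755,-.1016,.16),vel=.15)
robot.pause(.2); s=robot.observe(); print(s['time'],s['gripper_width'],s['tool_pos'],s['ft_force'])
pic("wrist","g2"); pic("scene","g2s")
_,a=load("g2");_,b=load("g2s")
cv2.imwrite("pics/g2.png",np.hstack([a[200:400,150:470],cv2.resize(b[160:285,240:440],(320,200))]))
E
```

```text
26.575 0.04002586980655642 [ 0.6118463  -0.26366375  0.10711267]
29.0 0.04025933929456146 [ 0.47621578 -0.10201522  0.16128229] [-0.5204688  -0.2758343  -3.22447052]
```

View pics/g2.png

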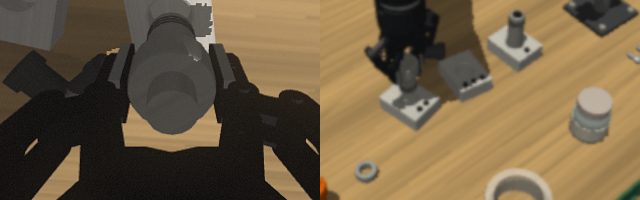

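```bash
python3 - <<'E'
from h import *
x,y=.4755,-.1016
robot.line_to((x,y,.148),vel=.08)
g=robot.line_to((x,y,.1095),vel=.04,guard=12)
s=robot.observe(); print(g,s['time'],s['tool_pos'],s['ft_force'])
E
```

```text
True 30.2333 [ 0.47526852 -0.10142534  0.11205799] [-0.2411927   0.3318655   5.31193313]
```

```bash
python3 - <<'E'
from h import *
x,y=.4755,-.1016
robot.set_gripper(.085); robot.line_to((x,y,.22),vel=.2)
robot.move_pose((.43,-.07,.30),[180,0,15]);robot.pause(.1); pic("wrist","r2")
robot.move_pose((.44,.26,.38),[180,0,30]);robot.pause(.15); pic("wrist","m1")
robot.move_pose((.44,.36,.38),[180,0,30]);robot.pause(.15); pic("wrist","m2")
pic("scene","m3"); print(robot.observe()['time'])
C,im=load("r2"); print(proj(C,(x,y,.085)))
cv2.imwrite("pics/mm.png",np.vstack([np.hstack([im,load("m1")[1]]),np.hstack([load("m2")[1],load("m3")[1]])])[::2,::2])
cv2.imwrite("pics/r2z.png",im[60:220,200:440].repeat(3,0).repeat(3,1))
E
```

```text
34.275
[365.15557575 151.52483613]
```

View pics/mm.png

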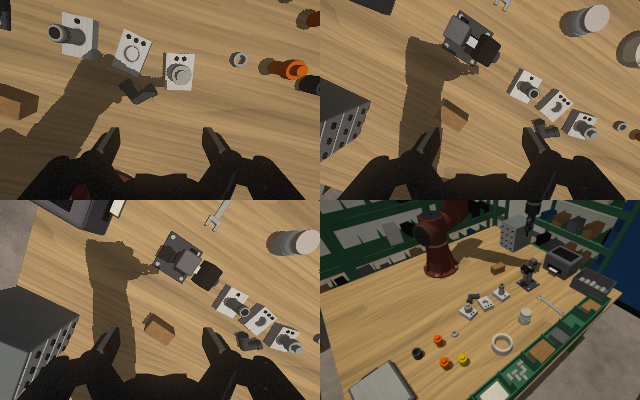

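View pics/r2z.png

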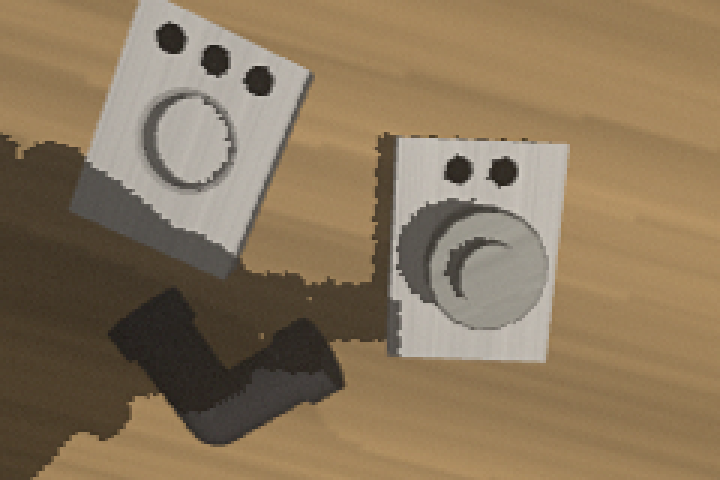

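The plug is seated in nest two: its stub is at about (365,150), against a predicted (365,151.5). Now the mast.

```bash
python3 - <<'E'
from h import *
_,a=load("m1");_,b=load("m2")
g=lambda im:np.clip(255*(im/255.)**.6,0,255).astype(np.uint8)
cv2.imwrite("pics/m1z.png",cv2.resize(g(a[10:160,225:375]),(600,600),interpolation=2)); cv2.imwrite("pics/m2z.png",cv2.resize(g(b[50:200,290:440]),(600,600),interpolation=2))
E
```

```text
(no output)
```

View pics/m1z.png

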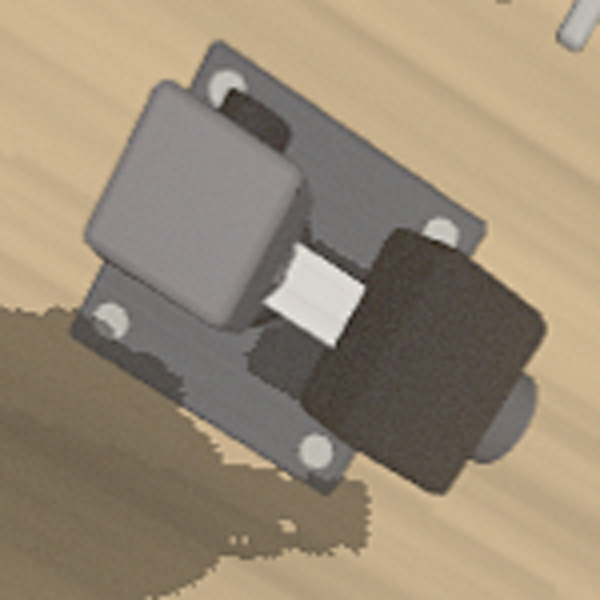

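View pics/m2z.png

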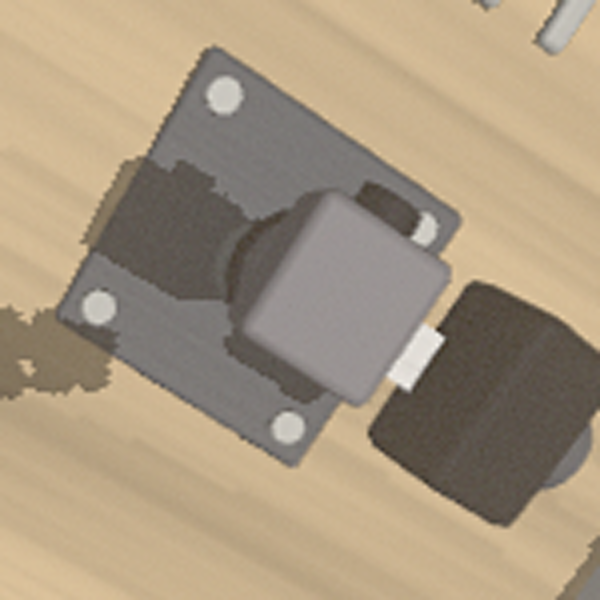

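```bash
python3 - <<'E'
from h import *
ce=[]
for n,o,us in [("m1",(225,10),[(163,82),(304,180),(230,330),(88,235)]),("m2",(290,50),[(330,190),(451,268),(362,406),(245,325)])]:
    C,_=load(n); us=np.array(us)*.25+np.array(o)-.4
    P=np.array([onz(C,*u,.195)[:2] for u in us]); e=P-np.roll(P,-1,0)
    print(n,P.mean(0).round(4),np.linalg.norm(e,axis=1).round(4),np.degrees(np.arctan2(e[:,1],e[:,0])).round(1)); ce.append((C,*us.mean(0)))
print(tri(ce))
# foot corners z~.01
C,_=load("m2")
P=np.array([onz(C,290+u*.25-.4,50+v*.25-.4,.012)[:2] for u,v in [(212,47),(461,218),(296,466),(57,318)]]); print(P.mean(0),np.linalg.norm(P-np.roll(P,1,0),axis=1)); e=P-np.roll(P,-1,0);print(np.degrees(np.arctan2(e[:,1],e[:,0])))
for n,o,u,v in [("m1",(225,10),264,125),("m2",(290,50),400,215)]:
    C,_=load(n); print("button-ish",onz(C,o[0]+u*.25,o[1]+v*.25,.183).round(4))
E
```

```text
m1 [0.5187 0.3484] [0.032  0.0322 0.0331 0.0319] [ 87.5   0.2 -92.8 178.2]
m2 [0.5192 0.3505] [0.0308 0.0338 0.0316 0.0321] [ 89.5  -0.2 -93.5 178.5]
[0.51950271 0.34963384 0.18957412]
[0.51874934 0.35008472] [0.10648801 0.10688926 0.10610645 0.10666706]
[ 88.38071373  -1.40323086 -91.41490307 178.71591748]
button-ish [0.54   0.3453 0.183 ]
button-ish [0.5403 0.3475 0.183 ]
```

```bash
python3 - <<'E'
from h import *
D=[180,0,88.6]; x,y=.5198,.3494
robot.move_pose((x,y,.31),D); robot.pause(.1)
g=robot.line_to((x,y,.227),vel=.1,guard=12)
s=robot.observe(); print(g,s['time'],s['tool_pos'],s['tcp_rot'],s['ft_force'])
if not g:
    robot.set_gripper(.03); robot.pause(.2)
    s=robot.observe(); print(s['time'],s['gripper_width'],s['tool_pos'],s['ft_force'])
pic("wrist","b1"); pic("scene","b1s"); pic("side","b1d")
_,a=load("b1");_,b=load("b1s");_,c=load("b1d")
cv2.imwrite("pics/b1.png",np.hstack([a[180:400,150:470],cv2.resize(b[80:200,350:490],(257,220)),cv2.resize(c[240:380,260:380],(189,220))]))
E
```

```text
False 36.3833 [0.52011902 0.34951378 0.22783008] [ 1.79938756e+02 -2.43318484e-02  8.85984259e+01] [0.2793734  0.76058242 0.7903678 ]
37.1 0.035756582621632914 [0.51955244 0.34951426 0.22821434] [-6.04804157 -1.64706295  6.7515678 ]
```

View pics/b1.png

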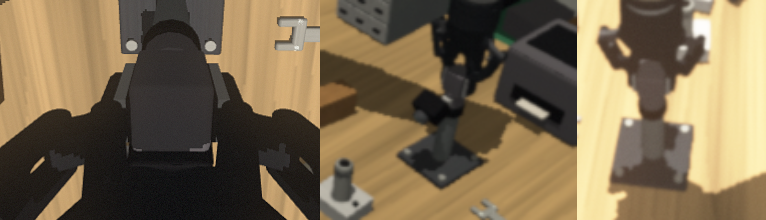

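The reported width of 35.8 mm, reading about 1–2 mm low as on the other parts, matches block plus fully pressed button (37 mm). Now the pull.

```bash
python3 - <<'E'
from h import *
x,y=.5198,.3494
for dz,v in [(.01,.03),(.05,.06),(.096,.06)]:
    robot.line_to((x,y,.227+dz),vel=v); s=robot.observe(); print(s['time'],s['gripper_width'],s['tool_pos'],s['ft_force'])
g=robot.line_to((x,y,.329),vel=.02,guard=10); robot.pause(.3)
s=robot.observe(); print(g,s['time'],s['gripper_width'],s['tool_pos'],s['ft_force'])
for n in("wrist","scene","side"): pic(n,"e"+n)
_,a=load("ewrist");_,b=load("escene");_,c=load("eside")
cv2.imwrite("pics/e.png",np.hstack([a[180:400,150:470],cv2.resize(b[60:200,330:490],(251,220)),cv2.resize(c[200:380,240:400],(196,220))]))
E
```

```text
37.7333 0.03576449300281724 [0.51957634 0.34950396 0.23677424] [-3.22557796  2.5987845  -6.35758319]
38.55 0.03545748944478078 [0.51957039 0.34947781 0.27818981] [-4.06981436  3.08102228 -5.69902389]
39.4667 0.03575491586170868 [0.51956438 0.34947259 0.32397245] [-4.24839123  2.87532562 -6.29701742]
True 40.0833 0.03559100038345933 [0.51957263 0.34960647 0.32570883] [ 5.62192014  0.26802868 -6.20489534]
```

View pics/e.png

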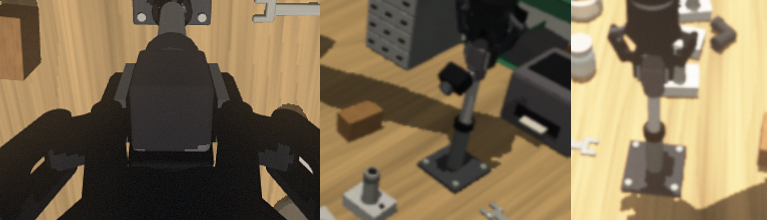

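View pics/escene_raw.png

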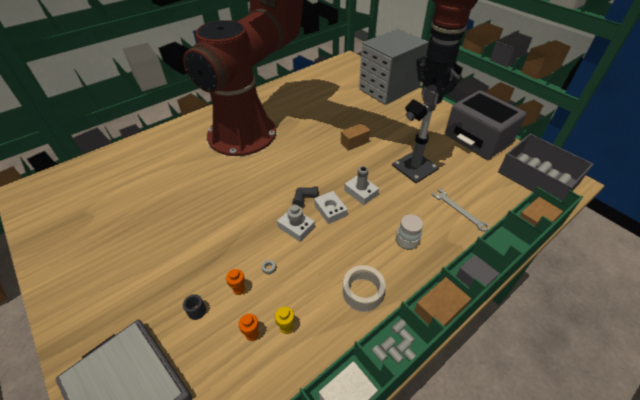

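The mast is up about 98 mm, and the grip block sits in the fingers exactly as before the lift, so it did not slip. Both parts are in their nests and the other things are where they were. Handing in.

```bash
python3 - <<'E'
from h import *
robot.job_done(); s=robot.observe(); print(s['time'],s['gripper_width'],s['tool_pos'],s['ft_force'])
E
```

```text
the job is handed in; nothing more can be done
the job is handed in; nothing more can be done
```

I did the whole task and handed it in at about 40 s of the 64 s allowed; no verdict is reported.

- **Nipple and plug:** the nipple stands in nest one and the plug in nest two. Each guarded insertion stopped at the fully-down height, and a wrist picture after each release showed the part where it should project. The third nest is empty.
- **Mast:** I squeezed the button while the mast was retracted. The finger gap read 35.8 mm, which fits a fully pressed button because this reading ran 1–2 mm low on the other parts. I then pulled the mast up about 98 mm until the force guard tripped near the hard stop, and finished still gripping it there.
- **Final checks:** the finger gap stayed at 35.6 mm, the downward pull was about 6 N and the wrist picture showed no slip. By eye, the last scene picture showed the other things in their places.
- **Not measured directly:** the mast travel is inferred from the arm's height, and the button depth from the finger gap. After hand-in the robot gave no more readings, so I could not check the last second. No check failed or disagreed.

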